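Feel along the pawn pattern's rib

TASK

Before the copying lathe is started, feel the pawn pattern's curved edge for nicks: set the fingertips, pointing down, on the end of the raised rib at the pawn's broad foot and run them along the rib's whole curve to the tip of the round head, touching it lightly all the way without pressing the sprung plate to the bottom. Then lift clear so that the plate springs back up; do not pinch the rib, do not disturb the chessmen or anything else lying about, and leave the switch off.

Things in the scene. Friction and masses are not known exactly. Their poses are not given: they have to be found in the camera images.
- pattern: Fixed copying pattern: dark steel base plate 250 x 170 x 10 mm; above it on sprung posts a flat aluminium half-pawn, 200 mm long, foot end 45 mm wide. The rib, a round brass bar 10 mm thick, runs along its curved edge, its level top 58 mm above the table and 10 mm above the half-pawn. Origin: centre of base underside; x from foot to head, y towards the curved edge. Any yaw.
- pattern_plate (a joint): How far the sprung half-pawn plate and its rib are pressed straight down, m: 0 = fully up (as it starts), 0.012 = bottomed. It starts to move at 1.5 N and needs 0.6 N more per mm (about 8.7 N at the bottom), and springs back when released. It stays level wherever it is pressed.
- control_box: Grey control box 120 x 100 x 70 mm with the red rocker switch on top, fixed, left of the work. Origin at centre of underside.
- rocker (a joint): Red rocker switch on the control box, rad: 0 = off (as it starts), 0.32 = on. Leave it off.
- lathe: Small green and grey wood lathe with a polished aluminium collet chuck, 800 mm long along x, 180 mm wide, 220 mm high at its headstock, fixed along the right side. Origin at the centre of its underside.
- pawn_a: White maple pawn, 55 mm tall, foot 32 mm across, standing loose on the pattern's base plate beside the hollow of the stem (about 55 mm from the rib). Origin at centre of underside, z up.
- pawn_b: The same kind of pawn, standing loose on the base plate on the straight-edged side. Origin at centre of underside, z up.
- knight: Glossy black ebonised knight, 82 mm tall, foot 38 mm across, standing loose on the table to the right. Origin at centre of underside, z up.
- scraper: Carbide-tipped scraper with blue handle, 245 mm long, 28 mm wide, 24 mm high, lying loose on the table to the left. Origin on the underside, handle towards its -x.
- brush: Bench brush lying loose near the far edge of the table.
- wax_jar: Amber jar with a metal cap, 64 mm across, 60 mm tall, standing loose near the far edge. Origin at centre of underside, z up.
- mark0 (a point): Point 0 of 8 on the top of the rib's centre line, 27 to 31 mm from the next, numbered from foot to head: start of the rib, at the outer corner of the broad foot. It moves down with the plate. Between neighbouring points the rib strays at most 6 mm sideways from the straight line.
- mark1 (a point): Point 1 of 8 on the top of the rib's centre line, 27 to 31 mm from the next, numbered from foot to head: where the foot ends. It moves down with the plate. Between neighbouring points the rib strays at most 6 mm sideways from the straight line.
- mark2 (a point): Point 2 of 8 on the top of the rib's centre line, 27 to 31 mm from the next, numbered from foot to head: on the slope down to the stem. It moves down with the plate. Between neighbouring points the rib strays at most 6 mm sideways from the straight line.
- mark3 (a point): Point 3 of 8 on the top of the rib's centre line, 27 to 31 mm from the next, numbered from foot to head: on the stem. It moves down with the plate. Between neighbouring points the rib strays at most 6 mm sideways from the straight line.
- mark4 (a point): Point 4 of 8 on the top of the rib's centre line, 27 to 31 mm from the next, numbered from foot to head: on the narrow stem just before the collar. It moves down with the plate. Between neighbouring points the rib strays at most 6 mm sideways from the straight line.
- mark5 (a point): Point 5 of 8 on the top of the rib's centre line, 27 to 31 mm from the next, numbered from foot to head: just past the crest of the collar bump. It moves down with the plate. Between neighbouring points the rib strays at most 6 mm sideways from the straight line.
- mark6 (a point): Point 6 of 8 on the top of the rib's centre line, 27 to 31 mm from the next, numbered from foot to head: on the round head. It moves down with the plate. Between neighbouring points the rib strays at most 6 mm sideways from the straight line.
- mark7 (a point): Point 7 of 8 on the top of the rib's centre line, 27 to 31 mm from the next, numbered from foot to head: far end of the rib, at the tip of the head. It moves down with the plate. Between neighbouring points the rib strays at most 6 mm sideways from the straight line.

How it is judged:
On the way, in this order (a step that is already met when the one before it is completed fails the run):
1. the fingertips touch the rib at point 0 (start of the rib, at the outer corner of the broad foot) (horizontal distance between the grasp point and mark0 below 0.013 m and value of joint pattern_plate above 0.0005 m and contact force between the fingers and pattern above 0.3 N).
2. the fingertips touch the rib at point 1 (where the foot ends) (horizontal distance between the grasp point and mark1 below 0.013 m and value of joint pattern_plate above 0.0005 m and contact force between the fingers and pattern above 0.3 N).
3. the fingertips touch the rib at point 2 (on the slope down to the stem) (horizontal distance between the grasp point and mark2 below 0.013 m and value of joint pattern_plate above 0.0005 m and contact force between the fingers and pattern above 0.3 N).
4. the fingertips touch the rib at point 3 (on the stem) (horizontal distance between the grasp point and mark3 below 0.013 m and value of joint pattern_plate above 0.0005 m and contact force between the fingers and pattern above 0.3 N).
5. the fingertips touch the rib at point 4 (on the narrow stem just before the collar) (horizontal distance between the grasp point and mark4 below 0.013 m and value of joint pattern_plate above 0.0005 m and contact force between the fingers and pattern above 0.3 N).
6. the fingertips touch the rib at point 5 (just past the crest of the collar bump) (horizontal distance between the grasp point and mark5 below 0.013 m and value of joint pattern_plate above 0.0005 m and contact force between the fingers and pattern above 0.3 N).
7. the fingertips touch the rib at point 6 (on the round head) (horizontal distance between the grasp point and mark6 below 0.013 m and value of joint pattern_plate above 0.0005 m and contact force between the fingers and pattern above 0.3 N).
8. the fingertips touch the rib at point 7 (far end of the rib, at the tip of the head) (horizontal distance between the grasp point and mark7 below 0.013 m and value of joint pattern_plate above 0.0005 m and contact force between the fingers and pattern above 0.3 N).
At the end, for the whole second after the job is handed in: Rib touched at all eight points in order (fingers' centre within 13 mm, plate down 0.5 mm or more); plate back up (within 1.5 mm), switch off, pawns, knight, scraper, brush and jar at rest within 12 mm of where they began, upright ones upright (value of joint pattern_plate below 0.0015 m and value of joint rocker below 0.08 rad and distance of each of pawn_a, pawn_b, knight, scraper, brush, wax_jar from where it was at the start of the episode below 0.012 m and angle between each of pawn_a, pawn_b, knight, wax_jar's own z axis and vertical below 0.15 rad and linear speed of each of pawn_a, pawn_b, knight, scraper, brush, wax_jar below 0.02 m/s).
It fails at once if the sprung plate is pressed to the bottom (past 11.5 mm) (value of joint pattern_plate above 0.0115 m).
It fails at once if the pattern is pressed or pinched with more than 15 N (contact force between the fingers and pattern above 15 N).
It fails at once if the switch is pressed (value of joint rocker above 0.08 rad).
It fails at once if a pawn, the knight, the scraper, the brush or the jar is lifted, carried or pushed more than 12 mm (distance of any of pawn_a, pawn_b, knight, scraper, brush, wax_jar from where it was at the start of the episode above 0.012 m).
It also fails if it takes over 42 s, if anything falls off the work surface, if the arm or the gripper's body presses on something with over 40 N, if the wrist force passes 120 N, or if a joint passes its speed limit or range.

ROBOT

A 6-joint arm with a two-finger parallel gripper is mounted at the origin on the work surface. World frame = base frame: x ahead of the robot, y to its left, z up, the work surface at z = 0. Lengths are in m, angles in rad, forces in N, time in s.
With the tool pointing down it reaches from about 0.4 to 0.825 m from the base axis. Payload 7 kg.
Tool frame: the origin (TCP) lies at the very end of the fingers, on their centre line; the grasp point (between the pads) lies 19 mm behind it; z points along the fingers, y is the line along which they close (so a half turn about z gives the same grasp; the last joint's range is limited). The gripper opens to 88 mm and grips with 3 to 60 N. Pads are 19 mm wide; open, the fingers measure 130 mm over their backs; the gripper's body (78 mm by 193 mm) begins 47 mm behind the grasp point.
Start: joints at [-1.007, 0.359, 0.012, 0, -1.224, -0.288], TCP at [0.184, -0.649, 0.206] pointing down, gripper open.
Joint ranges: [-3.07, 3.07], [-1.43, 2.12], [-1.02, 1.25], [-3.03, 1.67], [-3.05, -0], [-3.03, 3.03]. Speed limits (rad/s): [2.39, 2.39, 3.01, 3.14, 3.14, 3.14].

INTERFACE

Orientations are given as a rotation vector (axis times angle).
In Python, from bench import env, eyes, hand_in gives the robot as it stands. The module is installed in compiled form; this text tells all that it offers. Calls block until the motion is done:
- env.movep(position, orientation): joint-space move of the TCP to a pose.
- env.move_straight(position, rate=0.15, orientation=None, force_limit=None): straight line of the TCP; orientation=None keeps the orientation; rate is the mean speed in m/s. With force_limit (N) it stops when the force on the tool has changed by that much, and returns True; else False.
- env.movej(angles): joint-space move.
- env.gripper_open() and env.grasp(): open the fingers fully, or close them until they stop; the grip force is fixed at half the most.
- env.pause(seconds).
- env.inverse_kinematics(position, orientation): joint angles nearest the present ones, or None.
- env.sense(): the state.
- eyes.capture(name): name is "scene" or "side" or "wrist"; returns a dict with "pixels" (400x640x3 uint8, blue, green, red), "mtx" (3x3 intrinsics, pixels), "k1" (the pictures are not rectified: a ray, as slopes to the right and down, at radius r is drawn at 1 + k1 r^2 times it, then the intrinsics apply), "T" (4x4, takes a point from camera to world coordinates). Camera axes: x right, y up, looking along -z (the intrinsics and any distortion apply to the point x, -y, -z); pixel columns grow to the right and rows downward; lengths in m; the calibration is good to about 2 mm. A picture is of the moment at which its call begins. There is no depth.
A pose or a line that the arm cannot do raises env.Unreachable and nothing moves.
- hand_in(): hands the job in; it is judged then, once.
The state is a dict: "t": time; "qpos": joint angles; "qd": joint speeds; "effort": joint torques, N m; "position": TCP position; "ee_rot": TCP orientation; "force": force on the tool from outside, world axes, zero at the start; "ft_torque": the same for the moment, N m; "width": finger opening in m; "finger_force": force on a finger pad.
Only numpy, scipy, OpenCV 4.12 (cv2) and the standard library are available. Lean on these libraries where they do the work, as an engineer would, in place of code of your own. Each camera call takes 0.05 s, during which the arm holds its last target. There are 200 camera calls.

## Working session

There is one attempt and no reset: what is moved stays moved. The work goes in short steps, each a Python script; the robot and the scene stay as the last script left them, time stands still between calls to the robot, and variables do not carry over. Pictures are saved under pics/ and viewed, at most 10 in all, crops included, and the job is handed in when it is done.

```bash
mkdir -p pics
cat > h.py <<'E'
import numpy as np, cv2
from bench import env, eyes, hand_in
def save(n,f):
    c=eyes.capture(n); cv2.imwrite(f,c["pixels"]); np.savez(f+'.npz',**{k:c[k] for k in("pixels","mtx","k1","T")}); return c
def ray(c,uv):
    uv=np.asarray(uv,float).reshape(-1,1,2)
    n=cv2.undistortPoints(uv,np.array(c["mtx"]),np.array([float(c["k1"]),0,0,0]))[:,0]
    d=np.c_[n[:,0],-n[:,1],-np.ones(len(n))]
    T=np.array(c["T"]); return T[:3,3], d@T[:3,:3].T
def onplane(c,uv,z):
    o,d=ray(c,uv); return o+d*((z-o[2])/d[:,2])[:,None]
def proj(c,P):
    T=np.array(c["T"]); p=(np.asarray(P,float).reshape(-1,3)-T[:3,3])@T[:3,:3]
    n=np.c_[p[:,0]/-p[:,2],-p[:,1]/-p[:,2],np.ones(len(p))]
    return cv2.projectPoints(n,np.zeros(3),np.zeros(3),np.array(c["mtx"]),np.array([float(c["k1"]),0,0,0]))[0][:,0]
E
python3 - <<'E'
from h import *
for n in("scene","side","wrist"):
    c=save(n,f"pics/{n}0.png"); print(n,c["T"],c["k1"])
s=env.sense();print(s["t"],s["position"],s["ee_rot"],s["width"],s["force"])
E
```

```text
scene [[ 0.8463148  -0.27796884  0.45440576  1.46990897]
 [ 0.53255261  0.4604019  -0.71022377 -1.42249127]
 [-0.0117892   0.84306786  0.53767797  1.09526248]
 [ 0.          0.          0.          1.        ]] -0.03413196375999949
side [[-0.76114105  0.3048842  -0.57245954 -0.28080655]
 [-0.64825883 -0.38566028  0.65652619  0.97927264]
 [-0.02061044  0.87081099  0.49118575  0.85250438]
 [ 0.          0.          0.          1.        ]] -0.09884543679089754
wrist [[-0.27190351 -0.91867767 -0.28653065  0.10589936]
 [ 0.96232231 -0.2589323  -0.08300507 -0.67207158]
 [ 0.00206286 -0.29830421  0.95446862  0.38374083]
 [ 0.          0.          0.          1.        ]] -0.005702686429913307
0.15 [ 0.18366754 -0.64910746  0.20492589] [ 4.31702193e-01 -3.11147282e+00 -2.00606577e-03] 0.08765360903143132 [-0.2825153  -0.49196207  0.50974743]
```

View pics/scene0.png

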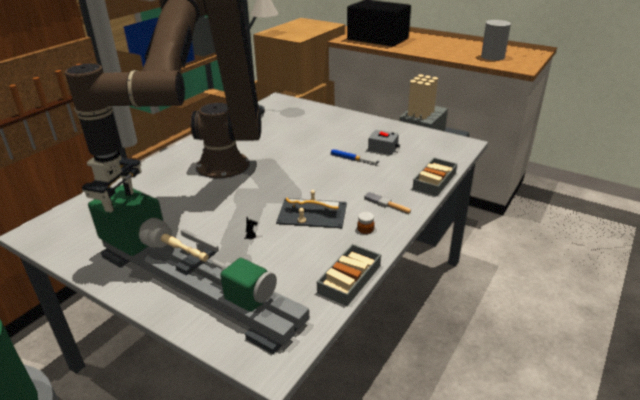

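View pics/side0.png

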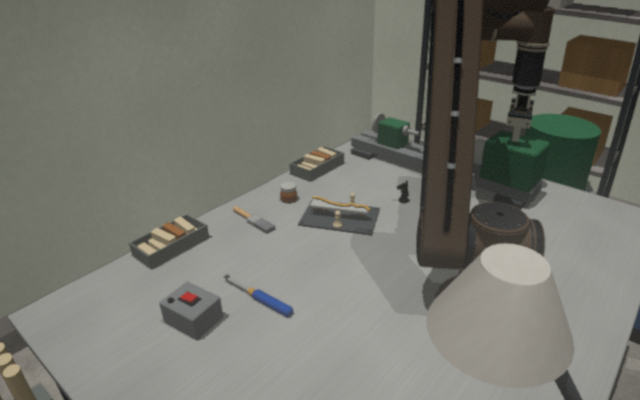

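The scene view shows the pattern plate around (312,213), its corners near (288,198), (347,203), (341,227) and (277,224). The side view shows it around (340,217). The gripper is next to the lathe headstock, so I'll lift it first.

Run:
```python
from h import *
from scipy.spatial.transform import Rotation as R
a=dict(np.load("pics/scene0.png.npz")); b=dict(np.load("pics/side0.png.npz"))
C=onplane(a,[(288,198),(347,203),(341,227),(277,224)],.01);print(C)
print(onplane(b,[(313,198),(380,207),(375,232),(300,224)],.01))
w=dict(np.load("pics/wrist0.png.npz"));s=env.sense()
Rt=R.from_rotvec(s["ee_rot"]).as_matrix()
print("cam in tool",Rt.T@(w["T"][:3,3]-s["position"]),"look in tool",Rt.T@-w["T"][:3,2]); print(Rt); print(w["mtx"])
```

```text
[[ 0.42599803 -0.08359338  0.01      ]
 [ 0.64639262  0.00709334  0.01      ]
 [ 0.70830941 -0.14244378  0.01      ]
 [ 0.49594469 -0.24934831  0.01      ]]
[[ 0.71043499 -0.14577547  0.01      ]
 [ 0.48338955 -0.24299135  0.01      ]
 [ 0.40767086 -0.10010028  0.01      ]
 [ 0.62938265  0.01507343  0.01      ]]
cam in tool [ 0.08110675 -0.00069041 -0.17880504] look in tool [-2.98434498e-01  6.13180563e-04  9.54429921e-01]
[[-9.62226604e-01 -2.72249382e-01 -4.86180482e-04]
 [-2.72249782e-01  9.62225838e-01  1.22200798e-03]
 [ 1.35124503e-04  1.30821112e-03 -9.99999135e-01]]
[[338.10549774   0.         314.71224899]
 [  0.         338.10549774 200.61975283]
 [  0.           0.           1.        ]]
```

Run:
```python
from h import *
from scipy.spatial.transform import Rotation as R
s=env.sense(); p=s["position"]
env.move_straight([p[0],p[1],.36],rate=.2)
th=np.deg2rad(24); 
x=np.array([-np.cos(th+.0),-np.sin(th),0]) 
# tool: y along pattern long axis, x perpendicular
def rot(yaw): # tool y at yaw, z down
    y=np.array([np.cos(yaw),np.sin(yaw),0]);z=np.array([0,0,-1.]);return R.from_matrix(np.c_[np.cross(y,z),y,z]).as_rotvec()
tgt=None
for yaw in (th+np.pi,th):
    r=rot(yaw);X=R.from_rotvec(r).as_matrix()[:,0]
    q=env.inverse_kinematics(np.array([.565,-.12,.26])-.06*X,r); print(yaw,X,q)
    if q is not None and (tgt is None or abs(np.array(q)-s["qpos"]).max()<tgt[0]): tgt=(abs(np.array(q)-s["qpos"]).max(),np.array([.565,-.12,.26])-.06*X,r)
env.movep(tgt[1],tgt[2]); env.grasp()
c=save("wrist","pics/w1.png");s=env.sense();print(s["t"],s["position"],s["width"],s["force"])
```

```text
3.5604716740684323 [ 4.06736643e-01 -9.13545458e-01  6.66990451e-17] [ 2.39960921e-01  1.11505556e-01 -1.90119875e-01  4.44089210e-16
 -1.26917090e+00  1.78918100e-01]
0.4188790204786391 [-4.06736643e-01  9.13545458e-01 -1.02707523e-16] [ 0.02894941  0.23110327 -0.04294628  0.         -1.29674678 -2.75166304]
5.0083 [ 0.54058296 -0.06518648  0.25999177] 0.000665346721637065 [-0.29797709 -0.1217349   0.25776882]
```

View pics/w1.png

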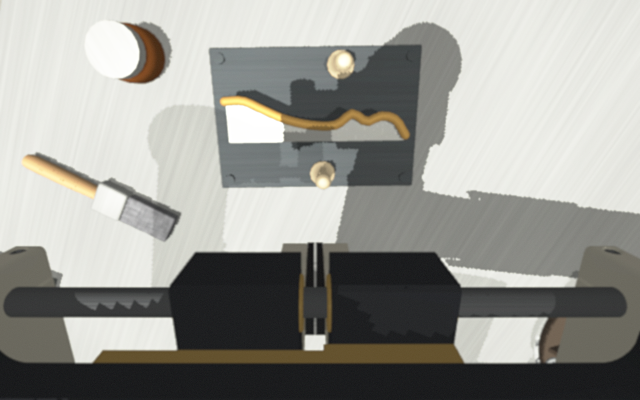

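The wrist view shows the rib clearly. It runs from the foot end near (221,101) to the head tip near (407,135). Pawns are at (341,62) and (322,175), and the steel plate's corners are near (210,48), (421,45), (411,184) and (223,187).

```bash
cat > m.py <<'E'
from h import *
def rib(c,roi,ends):
    """Rib centre line from a wrist picture: mask -> plane z=58 mm -> binned along foot-head chord -> resampled by arc length."""
    u0,u1,v0,v1=roi; hsv=cv2.cvtColor(c["pixels"],cv2.COLOR_BGR2HSV)
    m=cv2.inRange(hsv,(8,110,60),(28,255,255)); k=np.zeros_like(m); k[v0:v1,u0:u1]=255; m&=k
    n,l,st,_=cv2.connectedComponentsWithStats(m); i=1+np.argmax(st[1:,4]); m=(l==i)
    v,u=np.nonzero(m); P=onplane(c,np.c_[u,v],.058)[:,:2]
    e=onplane(c,ends,.058)[:,:2]; X=(e[1]-e[0])/np.linalg.norm(e[1]-e[0]); Y=np.array([-X[1],X[0]])
    a=(P-e[0])@X; b=(P-e[0])@Y
    edges=np.arange(a.min(),a.max()+.002,.004); L=[]
    for s,t in zip(edges[:-1],edges[1:]):
        k=(a>=s)&(a<t)
        if k.sum()>2: L.append((a[k].mean(),b[k].mean()))
    L=np.array(L)
    return m,e[0]+np.outer(L[:,0],X)+np.outer(L[:,1],Y),P
def resample(L,n=8,trim=0):
    s=np.r_[0,np.cumsum(np.linalg.norm(np.diff(L,axis=0),axis=1))]
    t=np.linspace(0,s[-1],n); return np.c_[np.interp(t,s,L[:,0]),np.interp(t,s,L[:,1])],s[-1]
E
python3 - <<'E'
from m import *
c=dict(np.load("pics/w1.png.npz"))
C=onplane(c,[(209,48),(421,45),(411,184),(223,187)],.01);print(C[:,:2],np.linalg.norm(C-np.roll(C,-1,0),axis=1),"centre",C.mean(0))
m,L,P=rib(c,(212,418,90,145),[(221,101),(407,135)])
Q,s=resample(L);print(m.sum(),s);print(Q.round(4));print("step",np.linalg.norm(np.diff(Q,axis=0),axis=1))
print("chord",np.linalg.norm(Q[-1]-Q[0]))
print("pawns",onplane(c,[(341,62),(322,175)],.06)[:,:2])
im=c["pixels"].copy(); im[m]=(255,0,255)
for p in proj(c,np.c_[Q,np.full(8,.058)]): cv2.circle(im,tuple(int(x) for x in p.round()),2,(0,255,0),-1)
cv2.imwrite("pics/w1m.png",cv2.resize(im[30:200,195:435],None,fx=3,fy=3,interpolation=cv2.INTER_NEAREST))
E
```

```text
[[ 0.70773507 -0.13752887]
 [ 0.48336166 -0.24084254]
 [ 0.41330277 -0.08931045]
 [ 0.63690507  0.01463476]] [0.24701648 0.16694377 0.24658183 0.16784117] centre [ 0.56032614 -0.11326177  0.01      ]
1672 0.22286514373418193
[[ 0.663  -0.0936]
 [ 0.6337 -0.1042]
 [ 0.6019 -0.104 ]
 [ 0.5705 -0.1083]
 [ 0.5416 -0.1209]
 [ 0.5188 -0.1388]
 [ 0.4916 -0.1523]
 [ 0.462  -0.1429]]
step [0.03115286 0.03177115 0.03169014 0.03155049 0.02901308 0.03030852
 0.03110683]
chord 0.20697891527216028
pawns [[ 0.56205507 -0.18088246]
 [ 0.53045759 -0.06304846]]
```

View pics/w1m.png

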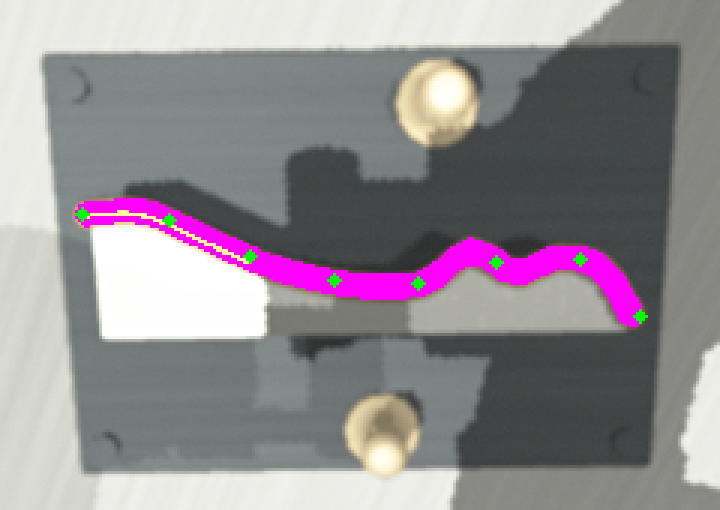

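The mask follows the rib, and the eight points lie on it from the foot (left) to the head tip (right). The plate measures 247 x 167 mm against 250 x 170 mm, so the scale is good. I'll touch down at the foot now.

Run:
```python
from m import *
c=dict(np.load("pics/w1.png.npz"))
m,L,P=rib(c,(212,418,90,145),[(221,101),(407,135)])
D,s=resample(L,224); D=D[3:-3]; np.save("path.npy",D)
r=env.sense()["ee_rot"]
env.movep([*D[0],.15],r); env.move_straight([*D[0],.072],rate=.1)
f0=np.array(env.sense()["force"])
hit=env.move_straight([*D[0],.054],rate=.01,force_limit=1.5)
s=env.sense();print(hit,s["position"],D[0],np.array(s["force"])-f0)
z=s["position"][2]
if hit and abs(z-.058)<.004:
    env.move_straight([*D[0],z-.003],rate=.01); env.pause(.2)
s=env.sense();print(s["t"],s["position"],np.array(s["force"])-f0)
np.save("f0.npy",f0); save("wrist","pics/w2.png")
```

```text
False [ 0.6603335  -0.09482745  0.05408259] [ 0.66027109 -0.09484941] [-0.49704447 -1.05175731  0.56513911]
8.5917 [ 0.6603335  -0.09482745  0.05408259] [-0.49704447 -1.05175731  0.56513911]
```

View pics/w2.png

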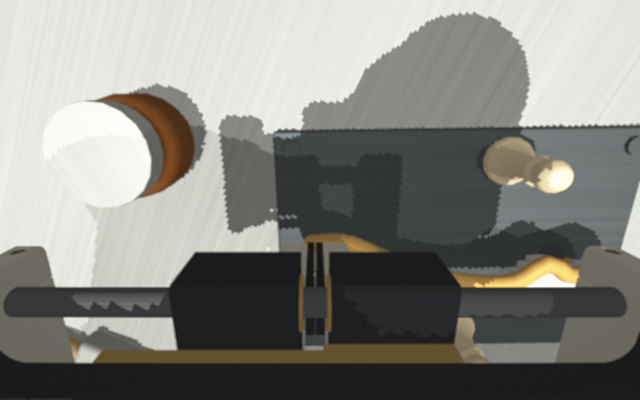

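The close view shows the rib's foot end at about (305–350,240), just above the fingertips at (315,243). There was no clear vertical contact, so I'll lift off and check where the tip sits relative to the rib.

Run:
```python
from m import *
from scipy.spatial.transform import Rotation as R
c=dict(np.load("pics/w2.png.npz")); D=np.load("path.npy")
s=env.sense();p=np.array(s["position"]);Rt=R.from_rotvec(s["ee_rot"]).as_matrix()
print("tcp px",proj(c,p),"corners",proj(c,[p+Rt@np.array([a,b,0]) for a in(-.0095,.0095) for b in(-.006,.006)]).round())
print("predicted rib px",proj(c,np.c_[D[::8],np.full(len(D[::8]),.058)])[:8].round())
F=[]
for i in range(20): F.append(env.sense()["force"]); env.pause(.02)
print(np.mean(F,0),np.std(F,0),np.load("f0.npy"))
print(env.sense()["ft_torque"],env.sense()["t"])
im=c["pixels"][190:290,230:430]; cv2.imwrite("pics/w2c.png",cv2.resize(im,None,fx=4,fy=4,interpolation=cv2.INTER_CUBIC))
save("scene","pics/s2.png");save("side","pics/d2.png")
```

```text
tcp px [[314.52182624 243.184043  ]] corners [[304. 258.]
 [325. 258.]
 [304. 228.]
 [325. 228.]]
predicted rib px [[315. 246.]
 [329. 245.]
 [343. 244.]
 [356. 246.]
 [369. 252.]
 [381. 257.]
 [394. 262.]
 [406. 267.]]
[ 0.09759564 -0.0259727  -0.13932531] [0.59615697 0.46967999 0.43719987] [ 0.08585415  0.37681426 -0.42954438]
[ 0.05151569  0.12585497 -0.02808733] 8.975
```

View pics/w2c.png

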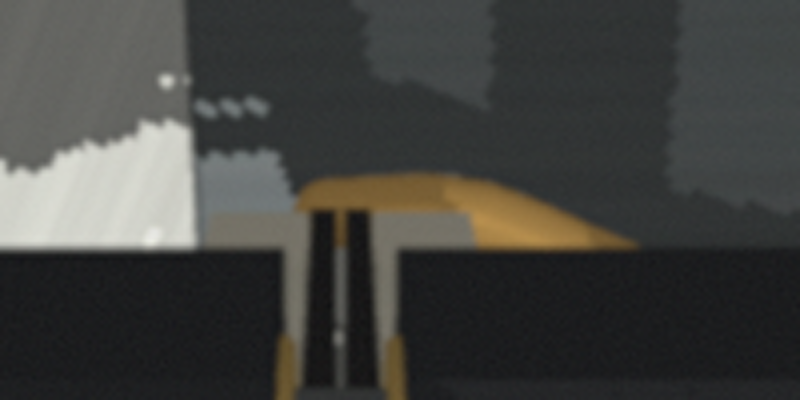

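Run:
```python
from m import *
D=np.load("path.npy")
def F(n=12):
    f=[]
    for i in range(n): f.append(env.sense()["force"]); env.pause(.01)
    return np.mean(f,0)
for z in np.arange(.0525,.0405,-.0015):
    h=env.move_straight([*D[0],z],rate=.015,force_limit=3.5)
    f=F();print(round(z,4),h,env.sense()["position"][2].round(4),f.round(2))
    if h or abs(f[2])>2.2: break
print(env.sense()["t"]); save("wrist","pics/w3.png");save("side","pics/d3.png")
c=dict(np.load("pics/d3.png.npz"));cc=c["pixels"]
u,v=proj(c,[*D[0],.058])[0].astype(int);print(u,v)
A=cv2.resize(cc[v-60:v+40,u-80:u+80],None,fx=4,fy=4,interpolation=cv2.INTER_CUBIC)
cv2.imwrite("pics/d3c.png",A)
```

```text
0.0525 False 0.0524 [-0.03 -0.07  0.22]
0.051 False 0.051 [-0.31  0.22  0.02]
0.0495 False 0.0495 [-0.01 -0.02 -0.06]
0.048 False 0.048 [0.11 0.27 0.08]
0.0465 False 0.0465 [-0.14  0.17  0.07]
0.045 False 0.045 [-0.03 -0.31  0.14]
0.0435 False 0.0435 [ 0.17 -0.03 -0.06]
0.042 False 0.042 [ 0.27  0.02 -0.01]
11.875
314 195
```

View pics/d3c.png

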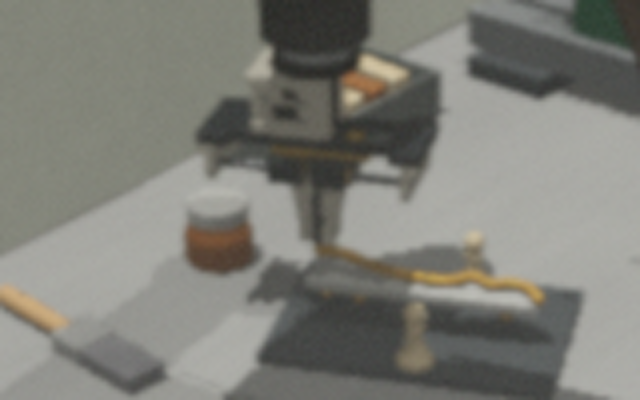

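The side crop shows the fingertips at about (318,240), right at the foot end of the rib, yet no force at a claimed height of 42 mm. I'll triangulate the true tip from the scene and wrist views.

Run:
```python
from m import *
D=np.load("path.npy"); c=save("scene","pics/s3.png"); w=dict(np.load("pics/w3.png.npz")); d=dict(np.load("pics/d3.png.npz"))
def crop(c,P,h,k):
    u,v=proj(c,P)[0].astype(int); print((u-h[0],v-h[1]),k)
    return cv2.resize(c["pixels"][v-h[1]:v+h[1],u-h[0]:u+h[0]],None,fx=k,fy=k,interpolation=cv2.INTER_CUBIC)
P=[*D[0],.058]
A=crop(c,P,(25,20),8); B=crop(d,P,(25,20),8); W=crop(w,P,(50,25),8)
cv2.imwrite("pics/t3.png",np.vstack([np.hstack([A,B]),W[:280]]))
```

```text
(np.int64(311), np.int64(186)) 8
(np.int64(289), np.int64(175)) 8
(np.int64(264), np.int64(230)) 8
```

View pics/t3.png

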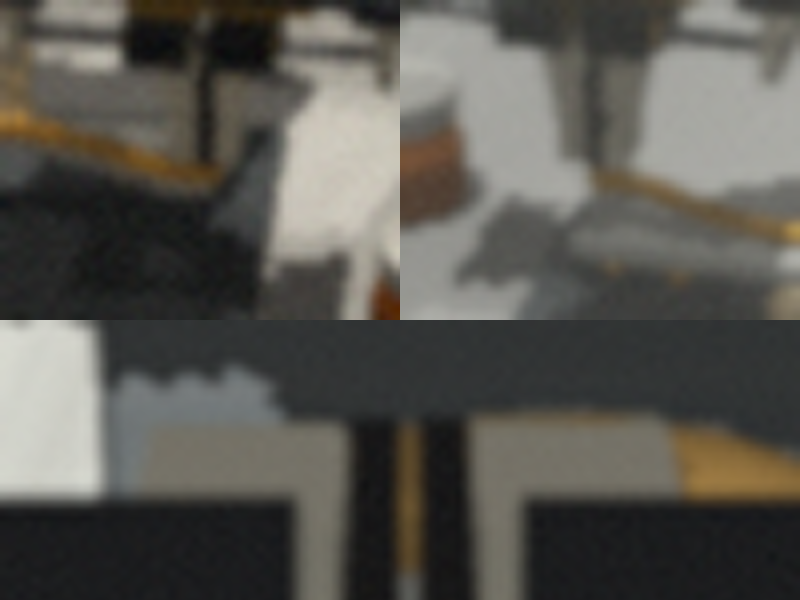

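Run:
```python
from m import *
a=dict(np.load("pics/s3.png.npz"));b=dict(np.load("pics/d3.png.npz"))
def tri(p,q):
    o1,d1=ray(a,[p]);o2,d2=ray(b,[q]);d1=d1[0]/np.linalg.norm(d1);d2=d2[0]/np.linalg.norm(d2)
    t=np.linalg.lstsq(np.c_[d1,-d2],o2-o1,rcond=None)[0];x,y=o1+t[0]*d1,o2+t[1]*d2;return (x+y)/2,np.linalg.norm(x-y)
print("tip",tri((336.6,206.3),(314,195.8)),"rib end",tri((311+215/8,186+180/8),(289+195/8,175+175/8)))
s=env.sense();print(s["position"],s["width"],s["finger_force"],s["qpos"],s["force"])
print("reported tcp in scene/side",proj(a,s["position"]),proj(b,s["position"]))
```

```text
tip (array([ 0.6611424 , -0.0955265 ,  0.05812328]), np.float64(0.00019974913906338994)) rib end (array([ 0.66687716, -0.0974009 ,  0.05116544]), np.float64(0.0014326996411349092))
[ 0.66028416 -0.09487488  0.04203936] 0.0005205074393110243 0.0 [ 1.48943283e-01  4.80710084e-01 -1.98549166e-01  1.97977011e-05
 -8.91514853e-01  2.69916404e-01] [-0.41829088 -0.51523643  0.96105811]
reported tcp in scene/side [[336.52880605 209.72375627]] [[314.19461997 199.9832758 ]]
```

The triangulated tip is at z≈58 mm while the reported TCP is at 42 mm. So the closed fingertips end about 16 mm behind the nominal TCP and are only now reaching the rib. I'll keep feeling downward.

Run:
```python
from m import *
D=np.load("path.npy")
def F(n=12):
    f=[]
    for i in range(n): f.append(env.sense()["force"]); env.pause(.01)
    return np.mean(f,0)
for z in np.arange(.041,.029,-.001):
    h=env.move_straight([*D[0],z],rate=.015,force_limit=4)
    f=F();print(round(z,4),h,env.sense()["position"][2].round(4),f.round(2))
    if h or abs(f[2])>2.4: break
print(env.sense()["t"],env.sense()["width"])
```

```text
0.041 False 0.041 [ 0.05 -0.06 -0.24]
0.04 False 0.04 [0.19 0.02 0.24]
0.039 False 0.039 [0.03 0.05 0.07]
0.038 False 0.038 [-0.21 -0.05  0.  ]
0.037 False 0.0372 [0.03 0.19 1.9 ]
0.036 False 0.0361 [-0.07 -0.02  2.24]
0.035 False 0.0351 [0.38 0.21 2.53]
14.475 0.00042825688961398525
```

Contact is at about 37.5 mm reported, and the force rise matches the spring, with the plate down about 2 mm. Next I'll trace the rib at about 3 mm depression.

Run:
```python
from m import *
D=np.load("path.npy"); Z=.0342
env.move_straight([*D[0],Z],rate=.015)
W=D[np.r_[np.arange(12,len(D)-6,12),len(D)-1]]
for p in W:
    h=env.move_straight([*p,Z],rate=.04,force_limit=6)
    f=np.mean([ (env.pause(.01),env.sense()["force"])[1] for _ in range(8)],0)
    s=env.sense();print(s["position"].round(4),f.round(2),round(s["t"],1),h)
    if h or f[2]<1.6 or f[2]>7: print("STOP");break
```

```text
[ 0.6491 -0.1012  0.0341] [-0.72 -0.36  3.41] 15.2 False
[ 0.6378 -0.1044  0.034 ] [-0.47 -0.43  3.28] 15.8 False
[ 0.6258 -0.104   0.034 ] [-0.08  0.64  3.5 ] 16.3 False
[ 0.6138 -0.1039  0.034 ] [-0.6   0.4   3.55] 16.8 False
[ 0.6018 -0.1041  0.034 ] [-0.59  0.35  3.18] 17.3 False
[ 0.5899 -0.1044  0.034 ] [-0.58  0.5   3.21] 17.8 False
[ 0.5781 -0.1065  0.034 ] [-0.43  0.    3.3 ] 18.3 False
[ 0.5665 -0.1094  0.034 ] [-0.17 -0.06  3.43] 18.9 False
[ 0.5551 -0.1132  0.0341] [-0.49 -0.38  3.12] 19.4 False
[ 0.5443 -0.1184  0.0341] [-0.27 -0.65  3.28] 19.9 False
[ 0.5364 -0.1271  0.0341] [ 0.18 -1.32  3.02] 20.4 False
[ 0.53   -0.1372  0.0341] [ 0.15 -1.49  3.25] 20.9 False
[ 0.5182 -0.1389  0.034 ] [-0.49  0.05  3.77] 21.4 False
[ 0.5071 -0.1412  0.0341] [-0.62  0.07  3.47] 21.9 False
[ 0.4985 -0.1495  0.0341] [-0.14 -1.26  3.25] 22.4 False
[ 0.487 -0.153  0.034] [-0.71 -0.35  3.55] 23.0 False
[ 0.4757 -0.1492  0.034 ] [-0.32  2.03  3.31] 23.5 False
[ 0.4642 -0.1435  0.034 ] [-0.64  1.47  3.34] 24.0 False
```

Run:
```python
from m import *
c=dict(np.load("pics/w1.png.npz"));e=onplane(c,[(195+632/3,30+318/3)],.058)[0];print("head end",e)
p=env.sense()["position"]
if np.linalg.norm(e[:2]-p[:2])<.008: env.move_straight([e[0],e[1],.0342],rate=.02,force_limit=6)
f=np.mean([ (env.pause(.02),env.sense()["force"])[1] for _ in range(8)],0);print(f)
p=env.sense()["position"]
env.move_straight([p[0],p[1],.05],rate=.04); env.move_straight([p[0],p[1],.2],rate=.12); env.pause(.3)
a=dict(np.load("pics/scene0.png.npz")); b=save("scene","pics/end.png")
s=env.sense();print(s["t"],s["position"],s["force"])
A=a["pixels"][120:260,200:430];B=b["pixels"][120:260,200:430]
cv2.imwrite("pics/endc.png",cv2.resize(np.vstack([A,B]),None,fx=2,fy=2))
```

```text
head end [ 0.46338929 -0.14109149  0.058     ]
[ 0.55429338 -1.18812963  3.27041598]
26.7417 [ 0.46330664 -0.14113615  0.1997804 ] [-0.50610072 -0.59821462  0.12491876]
```

View pics/endc.png

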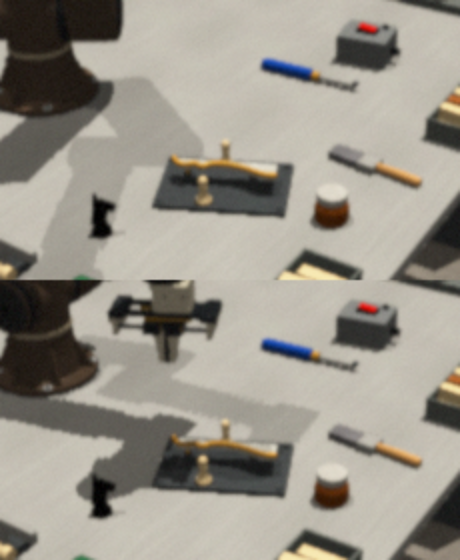

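The before and after crops match: pawns at (204,190)/(225,150), knight (102,215), jar, scraper and brush are all unmoved. The switch and plate look unchanged too, and the gripper is clear.

```bash
python3 -c "
from h import *
print(hand_in())"
```

```text
the job is handed in; nothing more can be done
None
```

I ran the closed fingertips along the whole rib, from foot to head tip, at about 3.3 N with the plate down about 3 mm, then lifted clear and handed the job in; nothing looked moved in the last picture, and no verdict came back.

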